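# Bring the lapping spindle's oil nipple to the top

### The arm

A 6-joint arm with a two-finger parallel gripper is mounted at the origin on the work surface. World frame = base frame: x ahead of the robot, y to its left, z up, the work surface at z = 0. Lengths are in mm, angles in rad, forces in N, time in s.
With the tool pointing down it reaches from about 400 to 925 mm from the base axis. Payload 12.5 kg.
Tool frame: the origin (TCP) lies at the very end of the fingers, on their centre line; the grasp point (between the pads) lies 19 mm behind it (env.grip_point_offset is the distance from the TCP to the grasp point, in mm); z points along the fingers, y is the direction in which the jaws open and shut (so a half turn about z gives the same grasp; the last joint's range is limited). The gripper opens to 95 mm and grips with 3 to 60 N. Pads are 20 mm wide; open, the fingers measure 119 mm over their backs; the gripper's body (75 mm by 180 mm) begins 59 mm behind the grasp point.
Start: joints at [1.183, 0.491, 1.559, -0, 1.092, -0.106], TCP at [173.786, 600.371, 214.661] pointing down, gripper open.
Joint ranges: [-3.1, 3.1], [-0.84, 2.19], [0.05, 2.79], [-1.13, 4.28], [0.06, 2.93], [-2.69, 2.69]. Speed limits (rad/s): [2.22, 2.22, 2.79, 3.14, 3.14, 3.14].

### API

Orientations are given as [roll, pitch, yaw] about the fixed x, y, z axes, in that order (R = Rz(yaw) Ry(pitch) Rx(roll)).
In Python, from cell import env gives the robot as it stands.
- The arm moves only by the tool drive_tool, never from a script. Its argument "commands" is a list of rows, each an object of numbers: "dx", "dy", "dz": the shift along the world's x, y, z in mm; "yaw": the turn about the world's z in degrees. In form: [{"dx": .., "dy": .., "dz": .., "yaw": ..}, ...]. A call has 1 to 5 rows; each row shifts and turns the commanded pose from where the row before left it; what a row does not reach is not made up. A row lasts 1/12 s, in which the tool goes at most 41.7 mm and 7.16 degrees, less where a joint would pass 70% of its speed; a pose out of reach is approached as far as the arm can. A call with a gripper value outside its range is refused whole. "grip" is the opening, from 0 (shut) to 1 (fully open), set as the call begins (left out, the last holds). The fingers move at their own pace and stop on an object; the grip force is fixed at half the most. Time passes only in rows, so rows that do not move let the fingers close. It gives the time, the measured TCP pose, the force and the opening at its end, in the units of the state.
- env.state(): the state, without advancing time (a new reading comes with each control period).
- env.read_camera(name): name is "side" or "top"; returns the picture (480x640x3 uint8, red, green, blue); there is no depth.
- env.calibration(name): a dict with "intrinsics" (3x3 intrinsics, pixels), "rvec" (rotation vector, rad) and "tvec" (3), from world to camera coordinates, as OpenCV has them. Camera axes: x right, y down, z forward; pixel columns grow to the right and rows downward; lengths in mm; the calibration is good to about 2 mm. A picture is of the moment at which its call begins. calibration takes no time and is no camera call.
- env.job_done(): hands the job in, once; it reports no verdict.
Trained networks look in the newest picture that a camera, given by its name, has taken for a name from the list of things; names that differ only in an ending like _2 or _b are one class to them, and where a whole thing is asked for, a point or a joint stands for the part that bears it (a point fixed in the world has none). Each returns a list of dicts, best first, with "conf" (0 to 1); they miss things now and then, are a little off and sometimes report something else, mostly with a low value. They report only what shows in the picture. A call takes as long as a camera call.
- env.trace(query, camera): "pixels" (480x640 bool, what is visible of it) and "pixel" ([column, row] in pixels, amid what is visible of it).
- env.place_of(query, camera): "pixel" ([column, row] in pixels: a listed point, or the origin of a listed thing).
The state is a dict: "t": time; "joints": joint angles; "qvel": joint speeds; "tau": joint torques, N m; "eef_pos": TCP position; "tcp_rot": TCP orientation; "ft_force": force on the tool from outside, world axes, zero at the start; "moment": the same for the moment, N m; "opening": opening from 0.0 (shut) to 1.0 (fully open).
Only numpy, scipy, OpenCV 4.12 (cv2) and the standard library are available. Lean on these libraries where they do the work, as an engineer would, in place of code of your own. Each camera call takes 0.05 s, during which the arm holds its last target.

### The job

The hand lapping head on the bench needs oiling, so its oil nipple, the short steel stem on the hub of the five-spoked star wheel, has to point straight up. Push the wheel round with your fingertips on one spoke after another, clockwise as seen from the robot's side (turning it the other way loosens the lap), and stop when the nipple is upright. Push gently and on the spokes only, not the nipple or the lapping arbor, and leave everything lying around the head where it is.

Things in the scene. Friction and masses are not known exactly. Their poses are not given: they have to be found in the camera images.
- headstock: Lapping head bolted to the bench: grey base 125 x 130 mm, pedestal and bearing housing, 201 mm high, lying 15 to 140 mm behind the wheel centre (its -x). Origin on the bench directly below the star wheel's centre; z up; x along the spindle, from the lapping arbor (robot's side) to the star wheel (far side), within 0.45 rad of the robot's x.
- spindle (a joint): Spindle angle, rad: 0 = nipple straight up; grows clockwise seen from the robot's side (wheel top moving to headstock -y, the robot's right). Counts full turns: starts between -5.0 and -2.4, to be brought up to 0; the wrong way round would end at -6.28. Bearing drag 0.25 N m (about 3 N at the spokes); balanced, does not coast, stays where left.
- hub_centre (a point): Centre of the star wheel on the horizontal spindle axis, 160 mm above the bench.
- star: Upright star wheel turning with the spindle: hub 60 mm across, 40 mm thick; five straight round steel spokes 12 mm thick, 72 degrees apart, each with a black ball knob 22 mm across centred 112 mm from the axis. Origin at the hub centre, x along the spindle, z towards the nipple. Seen from the robot's side the spokes lie 36, 108, 180, 252, 324 degrees clockwise from the nipple.
- oiler: The oil nipple: slim steel stem standing radially out of the hub midway between two spokes, 14 mm thick with a 20 mm cap, reaching from the hub to 76 mm from the axis. Origin at the hub centre, z along the stem outward.
- oiler_tip (a point): Outer tip of the oil nipple, 76 mm from the axis.
- arbor: Stainless lapping arbor with brass lap (17 mm thick) in a knurled twist socket 40 mm across on the robot's end of the spindle, turning with it. Origin at the hub centre, x along the spindle; it occupies x from -125 to -250 mm.
- bushing: Loose black acetal bushing standing on the bench, 32 mm across, 30 mm high; origin at the centre of its underside.
- receiver: Loose gold-lacquered mouthpiece receiver (tube) standing on end on the bench, 21 mm across, 68 mm high; origin at the centre of its underside.
- gauge: Loose steel dial bore gauge lying on the bench, 220 mm long along its x, dial 56 mm across at its -x end, 21 mm high; origin on the bench in the middle of its length.
- clip: Spring clip block fixed to the bench, 50 x 36 mm, 64 mm over the brass knuckle brace pinned in it, 36 mm high; origin at the centre of its underside.

How it is judged:
By the outcome, as a careful person would: the job done as asked, in the order asked, and still so for the second after the job is handed in, with the robot touching nothing.
It also fails if it takes over 64 s, if anything falls off the work surface, if the arm or the gripper's body presses on something with over 40 N, if the wrist force passes 120 N, or if a joint passes its speed limit or range.

## Working session

There is one attempt and no reset: what is moved stays moved. The work goes in short steps, Python scripts to look and compute and a tool call to move; the robot and the scene stay as the last step left them, time stands still between calls to the robot, and variables do not carry over. Pictures are saved under pics/ and viewed, and the job is handed in when it is done.

Besides the shell and the picture viewer there is one more tool, called after "Emit:" as a command line: name --argument value ..., lists and objects as JSON in quotes. drive_tool: Moves the arm, as the interface text tells. Its arguments: {"type":"object","properties":{"commands":{"type":"array"},"grip":{"type":"number"}},"required":["commands"]}

```bash
ls; mkdir -p pics; cat > h.py <<'E'
import numpy as np, cv2
from cell import env
def cal(n):
    c=env.calibration(n); return np.array(c["intrinsics"],float),np.array(c["rvec"],float).reshape(3),np.array(c["tvec"],float).reshape(3)
def proj(P,n):
    K,r,t=cal(n); return cv2.projectPoints(np.array(P,float).reshape(-1,1,3),r,t,K,None)[0].reshape(-1,2)
def onz(px,z,n):
    K,r,t=cal(n); R=cv2.Rodrigues(r)[0]; C=-R.T@t
    d=R.T@np.linalg.inv(K)@np.array([px[0],px[1],1.]); s=(z-C[2])/d[2]; return C+s*d
def snap(n,f):
    im=env.read_camera(n); cv2.imwrite(f"pics/{f}.png",im[:,:,::-1]); return im
E
python3 - <<'E'
from h import *
for n in("side","top"):
    snap(n,n+"0"); K,r,t=cal(n); R=cv2.Rodrigues(r)[0]; print(n,"C",-R.T@t,"fwd",R[2],K[0,0])
    for q in("hub_centre","oiler_tip","headstock"):
        print(q,[(d["pixel"],round(d["conf"],2)) for d in env.place_of(q,n)][:3])
s=env.state(); print(s["t"],s["eef_pos"],s["tcp_rot"],s["opening"])
E
```

```text
pics
side C [   4.937227   -562.93454505 1051.50764816] fwd [ 0.4980093   0.47617796 -0.72473532] 608.1499014165573
hub_centre [([304.7, 253.2], 0.84)]
oiler_tip []
headstock [([307.2, 301.2], 0.69)]
top C [460.43619193  20.78169121 994.09602725] fwd [ 0.16794659  0.03028962 -0.98533065] 451.15558877722054
hub_centre [([346.9, 260.2], 0.71)]
oiler_tip []
headstock [([342.1, 268.8], 0.87)]
0.4 [173.78835344 600.33325635 214.56236112] [-3.14150687e+00  4.02227391e-06  2.85974500e+00] 1.0022974445229351
```

View pics/side0.png

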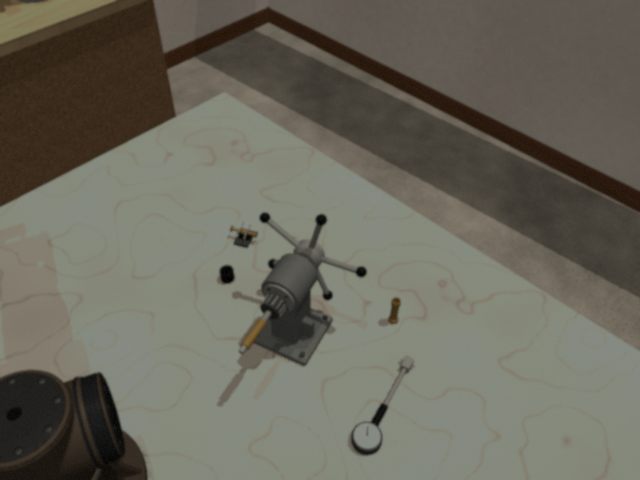

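View pics/top0.png

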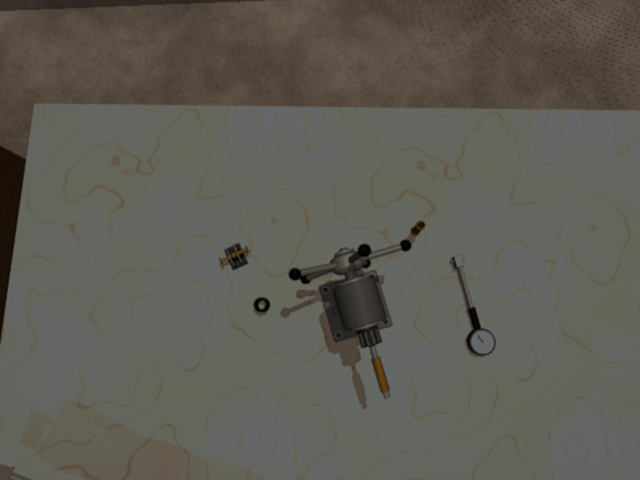

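```bash
cat >> h.py <<'E'
from scipy.optimize import least_squares
def wp(p,a,r,dx=0):
    x,y,yaw=p; c,s=np.cos(yaw),np.sin(yaw); h=-r*np.sin(a)
    return np.stack([x+c*dx-s*h, y+s*dx+c*h, 160+r*np.cos(a)],-1)
E
python3 - <<'E'
from h import *
side=np.array([(265,217),(321,219),(361,271),(327,295),(272,263)],float)
top=np.array([(295,274),(365,251),(406,245)],float)
hs=[304.7,253.2];ht=[346.9,260.2]
print(onz(hs,160,"side"),onz(ht,160,"top"))
def f(v):
    a=v[3]+np.deg2rad(36)+np.deg2rad(72)*np.arange(5)
    K=wp(v[:3],a,112.)
    ps=proj(K,"side");pt=proj(K,"top")
    e=[ (ps[np.argmin(np.linalg.norm(ps-s,axis=1))]-s) for s in side]+[(pt[np.argmin(np.linalg.norm(pt-s,axis=1))]-s) for s in top]
    return np.concatenate(e)
h=onz(ht,160,"top")
best=min((least_squares(f,[h[0],h[1],yw,t],loss="soft_l1") for yw in(0,.2,.4) for t in np.deg2rad(np.arange(0,72,12))),key=lambda r:r.cost)
print(best.cost,best.x,np.rad2deg(best.x[3])); print(f(best.x).round(1))
a0=best.x[3]
for k in range(5):
    a=a0+k*2*np.pi/5; print(k,np.rad2deg(a),proj(wp(best.x[:3],a,76.),"side").round(),proj(wp(best.x[:3],a,76.),"top").round())
for n in("side","top"):
    im=cv2.imread(f"pics/{n}0.png"); c=(300,260) if n=="side" else(345,265)
    z=im[c[1]-65:c[1]+65,c[0]-80:c[0]+80]; z=cv2.resize(z,None,fx=5,fy=4.6,interpolation=cv2.INTER_CUBIC); cv2.imwrite(f"pics/{n}0z.png",cv2.convertScaleAbs(z,alpha=1.8))
for q in("oiler","bushing","receiver","clip","gauge"):
  for n in("side","top"):
    env.read_camera(n)
    r=env.place_of(q,n)[:2]; print(q,n,[(d["pixel"],round(d["conf"],2),onz(d["pixel"],0,n).round()) for d in r])
E
```

```text
[555.42848938   2.855702   160.        ] [565.03362909  -3.45651098 160.        ]
1.0339832416533612 [ 5.59559602e+02 -4.05213994e+00  3.04501804e-01  8.64722889e-01] 49.5449719830497
[-0.2 -0.1  0.3  0.1  0.1  0.2  0.3 -0.6  0.5 -0.   0.1  0.5 -0.2 -0.3
 -0.5  0.8]
0 49.5449719830497 [[336. 247.]] [[380. 251.]]
1 121.54497198304969 [[338. 279.]] [[378. 256.]]
2 193.5449719830497 [[301. 275.]] [[338. 270.]]
3 265.5449719830497 [[275. 243.]] [[308. 275.]]
4 337.5449719830497 [[295. 224.]] [[332. 263.]]
oiler side [([308.2, 301.0], 0.61, array([563.,   2.,   0.]))]
oiler top []
bushing side [([226.8, 277.9], 0.51, array([481., 175.,   0.])), ([306.0, 254.3], 0.35, array([654., 100.,   0.]))]
bushing top [([265.3, 307.5], 0.51, array([477., 169.,   0.]))]
receiver side [([396.1, 319.6], 0.5, array([ 658., -164.,    0.]))]
receiver top [([412.9, 231.3], 0.51, array([ 653., -154.,    0.]))]
clip side [([243.6, 241.6], 0.55, array([579., 232.,   0.]))]
clip top [([239.5, 256.7], 0.71, array([588., 231.,   0.]))]
gauge side [([387.6, 402.6], 0.69, array([ 500., -273.,    0.]))]
gauge top [([410.7, 231.8], 0.69, array([ 652., -149.,    0.]))]
```

View pics/side0z.png

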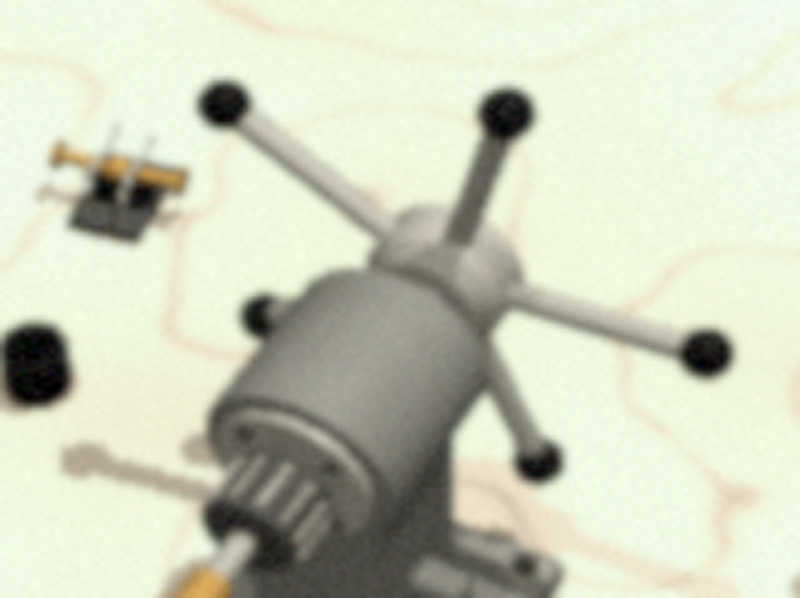

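View pics/top0z.png

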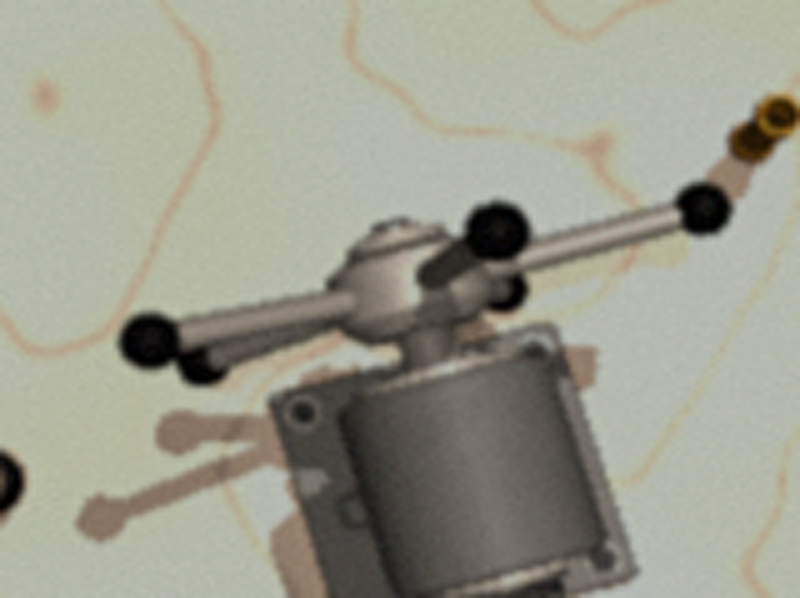

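Emit:
drive_tool --commands '[{"dz":33},{"dz":33},{"dz":34},{"dx":19.2,"dy":-29.9,"yaw":-6},{"dx":19.2,"dy":-29.9,"yaw":-6}]' --grip 0

```text
invalid input
```

Emit:
drive_tool --commands '[{"dx":19.2,"dy":-29.9,"yaw":-6},{"dx":19.2,"dy":-29.9,"yaw":-6},{"dx":19.2,"dy":-29.9,"yaw":-6},{"dx":19.2,"dy":-29.9,"yaw":-6},{"dx":19.2,"dy":-29.9,"yaw":-6}]'

```text
invalid input
```

Emit:
drive_tool --commands '[{"dx":19.2,"dy":-29.9,"yaw":-6},{"dx":19.2,"dy":-29.9,"yaw":-6},{"dx":19.2,"dy":-29.9,"yaw":-2.4},{"dx":19.2,"dy":-29.9},{"dx":19.2,"dy":-29.9}]'

```text
invalid input
```

Emit:
drive_tool --commands '[{"dx":19.2,"dy":-29.9},{"dx":19.2,"dy":-29.9},{"dx":19.2,"dy":-29.9},{"dx":0},{"dx":0}]'

```text
invalid input
```

Emit:
drive_tool --commands '[{"dx":0,"dy":0,"dz":33,"yaw":0},{"dx":0,"dy":0,"dz":33,"yaw":0},{"dx":0,"dy":0,"dz":34,"yaw":0},{"dx":19.2,"dy":-29.9,"dz":0,"yaw":-6},{"dx":19.2,"dy":-29.9,"dz":0,"yaw":-6}]' --grip 0

```text
t: 1.82
eef_pos: [212.1, 540.9, 316.3]
tcp_rot: [3.138, -0.0, 2.648]
ft_force: [1.8, 0.5, -0.5]
opening: 0.705
```

Emit:
drive_tool --commands '[{"dx":19.2,"dy":-29.9,"dz":0,"yaw":-6},{"dx":19.2,"dy":-29.9,"dz":0,"yaw":-6},{"dx":19.2,"dy":-29.9,"dz":0,"yaw":-6},{"dx":19.2,"dy":-29.9,"dz":0,"yaw":-6},{"dx":19.2,"dy":-29.9,"dz":0,"yaw":-6}]'

```text
t: 2.23
eef_pos: [308.7, 389.5, 314.8]
tcp_rot: [3.141, -0.0, 2.122]
ft_force: [0.1, 0.5, -0.0]
opening: 0.353
```

Emit:
drive_tool --commands '[{"dx":19.2,"dy":-29.9,"dz":0,"yaw":-6},{"dx":19.2,"dy":-29.9,"dz":0,"yaw":-6},{"dx":19.2,"dy":-29.9,"dz":0,"yaw":-2.4},{"dx":19.2,"dy":-29.9,"dz":0,"yaw":0},{"dx":19.2,"dy":-29.9,"dz":0,"yaw":0}]'

```text
t: 2.65
eef_pos: [404.7, 240.0, 314.9]
tcp_rot: [3.141, -0.0, 1.875]
ft_force: [1.5, 1.0, 0.1]
opening: 0.026
```

Emit:
drive_tool --commands '[{"dx":19.2,"dy":-29.9,"dz":0,"yaw":0},{"dx":19.2,"dy":-29.9,"dz":0,"yaw":0},{"dx":19.2,"dy":-29.9,"dz":0,"yaw":0},{"dx":19.2,"dy":-29.9,"dz":0,"yaw":0},{"dx":19.2,"dy":-29.9,"dz":0,"yaw":0}]'

```text
t: 3.07
eef_pos: [500.8, 90.3, 314.9]
tcp_rot: [3.141, 0.0, 1.875]
ft_force: [1.0, 0.6, 0.6]
opening: 0.011
```

Emit:
drive_tool --commands '[{"dx":19.2,"dy":-29.9,"dz":0,"yaw":0},{"dx":19.2,"dy":-29.9,"dz":0,"yaw":0},{"dx":19.2,"dy":-29.9,"dz":0,"yaw":0},{"dx":0,"dy":0,"dz":0,"yaw":0},{"dx":0,"dy":0,"dz":0,"yaw":0}]'

```text
t: 3.48
eef_pos: [558.2, 1.0, 314.1]
tcp_rot: [-3.141, -0.0, 1.873]
ft_force: [0.2, 1.0, 0.2]
opening: 0.008
```

```bash
python3 - <<'E'
from h import *
snap("side","side1");snap("top","top1"); s=env.state(); print(s["t"],s["eef_pos"],s["tcp_rot"],s["opening"],s["ft_force"],s["joints"])
E
```

```text
3.5833 [557.39495835   2.68015014 314.55824678] [-3.14128880e+00 -3.37190178e-04  1.87524928e+00] 0.0034188188164073086 [-0.6504379  -0.89042524 -0.1363983 ] [-1.13786773e-01  3.06120034e-01  1.58360521e+00  1.94496193e-04
  1.25228204e+00 -4.18300721e-01]
```

View pics/side1.png

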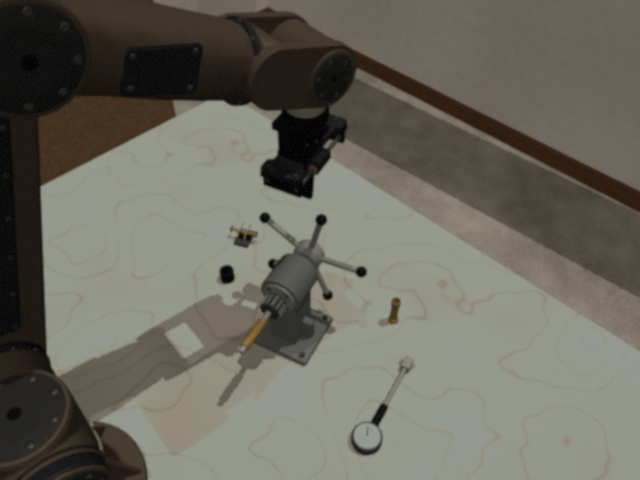

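View pics/top1.png

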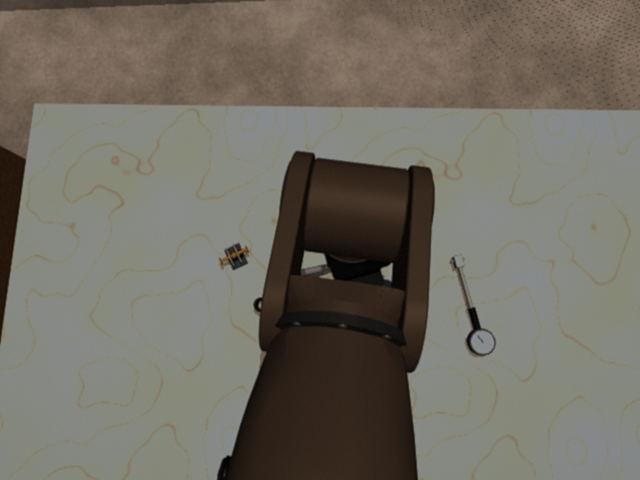

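```bash
cat > plan.py <<'E'
from h import *
import sys
C=np.array([559.56,-4.05]); yaw=.3045; U=np.array([np.sin(yaw),-np.cos(yaw)])
def tcp(a,r=85.,half=10.):
    a=np.deg2rad(a); u=r*np.sin(a)-6*np.cos(a)-half; v=r*np.cos(a)+6*np.sin(a)
    return np.array([*(C+u*U),160+v])
def uvs():
    s=env.state();p=np.array(s["eef_pos"]);d=p[:2]-C; return s["t"],d@U,d@[np.cos(yaw),np.sin(yaw)],p[2]-160
E
python3 - <<'E'
from plan import *
p=None
for a in [13.5,18,23,28,33,38,43,48,53,58,63,68,73,78,83,86]:
    q=tcp(a); print(a,q.round(1),None if p is None else (q-p).round(1)); p=q
E
```

```text
13.5 [560.8  -7.9 244.1] None
18 [562.7 -14.1 242.7] [ 2.  -6.3 -1.4]
23 [564.9 -20.9 240.6] [ 2.1 -6.8 -2.1]
28 [566.9 -27.5 237.9] [ 2.1 -6.6 -2.7]
33 [568.9 -33.9 234.6] [ 2.  -6.3 -3.3]
38 [570.8 -39.9 230.7] [ 1.9 -6.  -3.9]
43 [572.6 -45.6 226.3] [ 1.8 -5.7 -4.4]
48 [574.3 -50.9 221.3] [ 1.7 -5.3 -4.9]
53 [575.8 -55.8 215.9] [ 1.5 -4.9 -5.4]
58 [577.2 -60.2 210.1] [ 1.4 -4.4 -5.8]
63 [578.5 -64.2 203.9] [ 1.2 -3.9 -6.2]
68 [579.5 -67.6 197.4] [ 1.1 -3.4 -6.5]
73 [580.4 -70.4 190.6] [ 0.9 -2.8 -6.8]
78 [581.1 -72.6 183.5] [ 0.7 -2.3 -7. ]
83 [581.6 -74.3 176.3] [ 0.5 -1.7 -7.2]
86 [581.9 -75.  171.9] [ 0.2 -0.7 -4.4]
```

Emit:
drive_tool --commands '[{"dx":0,"dy":0,"dz":-18,"yaw":0},{"dx":0,"dy":0,"dz":-20,"yaw":0},{"dx":0,"dy":0,"dz":-20,"yaw":0},{"dx":0,"dy":0,"dz":-12,"yaw":0},{"dx":0,"dy":0,"dz":0,"yaw":0}]'

```text
t: 4.0
eef_pos: [556.3, 3.7, 242.7]
tcp_rot: [-3.138, -0.002, 1.877]
ft_force: [1.0, -0.4, 0.2]
opening: 0.004
```

```bash
python3 - <<'E'
from plan import *
im=snap("side","side2"); print(uvs(),env.state()["ft_force"])
z=im[180:310,225:385,::-1]; cv2.imwrite("pics/side2z.png",cv2.convertScaleAbs(cv2.resize(z,None,fx=5,fy=4.6,interpolation=cv2.INTER_CUBIC),alpha=1.8))
E
```

```text
(4.05, np.float64(-7.949502771528059), np.float64(-0.13654812621981272), np.float64(84.29158916183724)) [-0.22578038  0.43694181  0.28206383]
```

View pics/side2z.png

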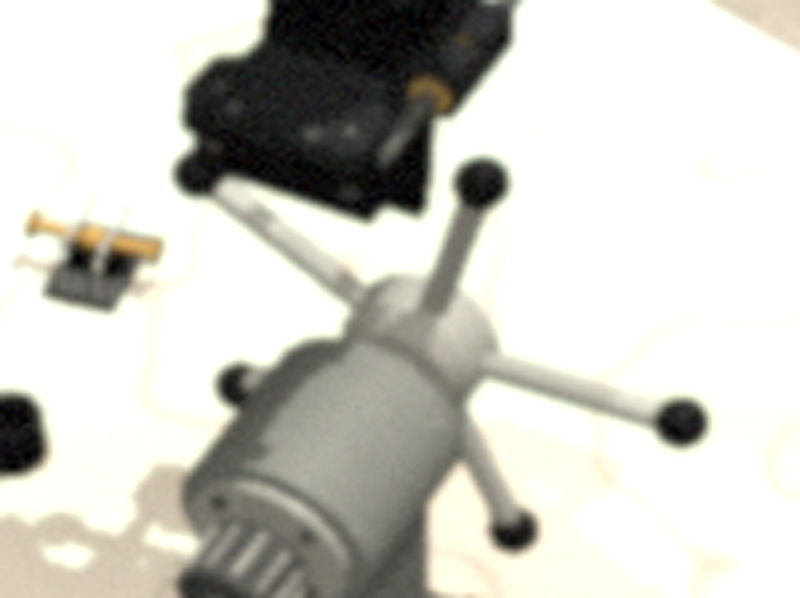

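Emit:
drive_tool --commands '[{"dx":1.7,"dy":-5.3,"dz":0,"yaw":0},{"dx":1.7,"dy":-5.3,"dz":0,"yaw":0},{"dx":2,"dy":-6.3,"dz":-1.4,"yaw":0},{"dx":2.1,"dy":-6.8,"dz":-2.1,"yaw":0},{"dx":2.1,"dy":-6.6,"dz":-2.7,"yaw":0}]'

```text
t: 4.47
eef_pos: [567.8, -28.6, 238.9]
tcp_rot: [3.14, 0.0, 1.875]
ft_force: [0.1, 2.9, 1.9]
opening: 0.002
```

```bash
cat >> plan.py <<'E'
def look(f):
    im=snap("side",f); print([round(float(x),1) for x in uvs()],env.state()["ft_force"].round(1) if hasattr(env.state()["ft_force"],'round') else env.state()["ft_force"])
    z=im[180:310,225:385,::-1]; cv2.imwrite(f"pics/{f}z.png",cv2.convertScaleAbs(cv2.resize(z,None,fx=5,fy=4.6,interpolation=cv2.INTER_CUBIC),alpha=1.8))
E
python3 -c "
from plan import *
look('side3')"
```

```text
[4.5, 27.0, 0.4, 78.1] [1.1 0.  1.5]
```

View pics/side3z.png

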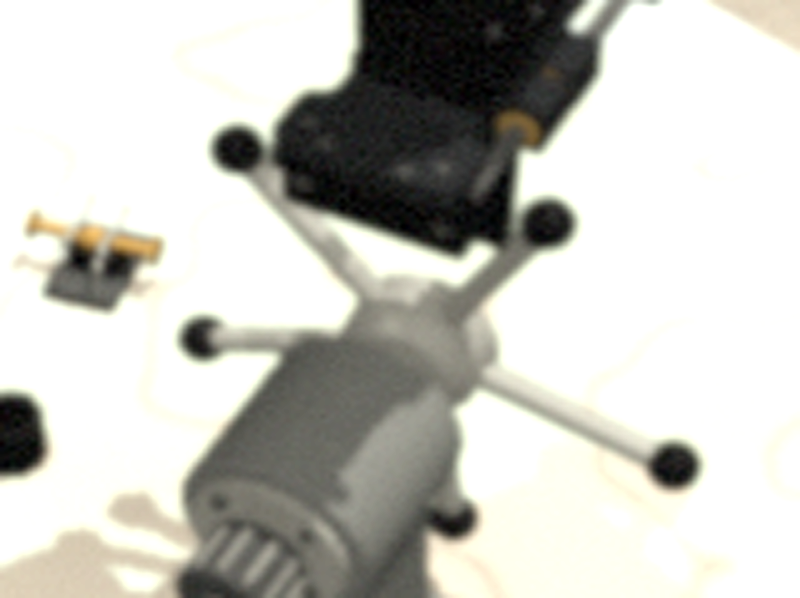

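Emit:
drive_tool --commands '[{"dx":2,"dy":-6.3,"dz":-3.3,"yaw":0},{"dx":1.9,"dy":-6,"dz":-3.9,"yaw":0},{"dx":1.8,"dy":-5.7,"dz":-4.4,"yaw":0},{"dx":1.7,"dy":-5.3,"dz":-4.9,"yaw":0},{"dx":1.5,"dy":-4.9,"dz":-5.4,"yaw":0}]'

```text
t: 4.93
eef_pos: [576.5, -56.8, 216.1]
tcp_rot: [3.141, 0.0, 1.875]
ft_force: [0.3, 2.7, 2.0]
opening: 0.003
```

Emit:
drive_tool --commands '[{"dx":1.4,"dy":-4.4,"dz":-5.8,"yaw":0},{"dx":1.2,"dy":-3.9,"dz":-6.2,"yaw":0},{"dx":1.1,"dy":-3.4,"dz":-6.5,"yaw":0},{"dx":0,"dy":0,"dz":0,"yaw":0}]'

```text
t: 5.27
eef_pos: [579.8, -68.5, 196.5]
tcp_rot: [-3.14, -0.0, 1.875]
ft_force: [0.1, 0.4, -0.1]
opening: 0.003
```

```bash
python3 -c "
from plan import *
look('side4')"
```

```text
[5.3, 67.3, 0.0, 37.1] [ 0.3 -0.6  0.8]
```

View pics/side4z.png

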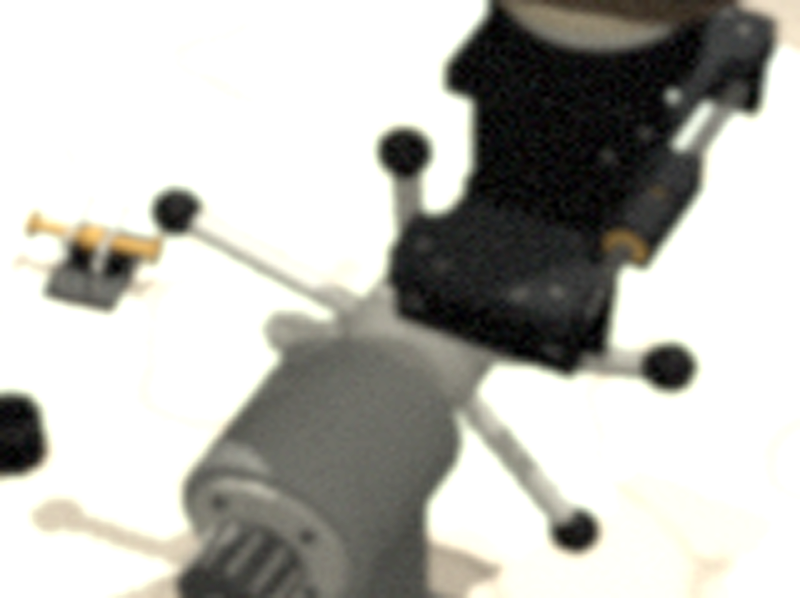

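Emit:
drive_tool --commands '[{"dx":0.9,"dy":-2.8,"dz":-6.8,"yaw":0},{"dx":0.6,"dy":-1.8,"dz":-5.6,"yaw":0},{"dx":0,"dy":0,"dz":0,"yaw":0},{"dx":0,"dy":0,"dz":20,"yaw":0},{"dx":0,"dy":0,"dz":35,"yaw":0}]'

```text
t: 5.73
eef_pos: [580.1, -72.2, 237.9]
tcp_rot: [-3.136, -0.003, 1.875]
ft_force: [1.0, -0.7, 0.5]
opening: 0.006
```

Emit:
drive_tool --commands '[{"dx":0,"dy":0,"dz":35,"yaw":0},{"dx":0,"dy":0,"dz":25,"yaw":0},{"dx":0,"dy":0,"dz":10,"yaw":0},{"dx":0,"dy":0,"dz":0,"yaw":0},{"dx":0,"dy":0,"dz":0,"yaw":0}]'

```text
t: 6.15
eef_pos: [581.2, -72.4, 309.7]
tcp_rot: [-3.141, -0.0, 1.875]
ft_force: [0.2, -0.5, 0.2]
opening: 0.003
```

```bash
cat >> plan.py <<'E'
def fit(f,guess,cam="side"):
    """fit spindle angle (deg) by dark-knob centroids near the predicted places"""
    im=cv2.cvtColor(cv2.imread(f"pics/{f}.png"),cv2.COLOR_BGR2GRAY); P=(*C,yaw)
    a=np.deg2rad(guess)+np.deg2rad(36+72*np.arange(5)); K=proj(wp(P,a,112.),cam)
    D=proj(wp(P,a+np.deg2rad(2),112.),cam)-K
    for k in range(5):
        x,y=K[k].round().astype(int); w=im[y-10:y+11,x-10:x+11].astype(float)
        m=(w<45); m2=cv2.connectedComponentsWithStats(m.astype(np.uint8))
        n=m2[0]
        if n<2: print(k,'none'); continue
        j=1+np.argmax(m2[2][1:,4]); c=m2[3][j]+[x-10,y-10]; d=D[k]/2
        print(k,round(np.rad2deg(a[k]),1),'area',m2[2][j,4],'resid',(c-K[k]).round(1),'dtheta',round(float((c-K[k])@d/(d@d)),1))
E
python3 -c "
from plan import *
print('ref');fit('side0',-166.5)
look('side5'); fit('side5',-103.5)"
```

```text
ref
0 -130.5 area 35 resid [-1.2  0.7] dtheta 0.3
1 -58.5 area 56 resid [-0.3  0.4] dtheta -0.8
2 13.5 area 79 resid [-0.7  0.8] dtheta -0.2
3 85.5 area 65 resid [-0.4  0.2] dtheta 0.3
4 157.5 area 40 resid [0.1 1. ] dtheta -0.4
[6.2, 71.6, -0.0, 148.9] [-0.  -0.2 -1. ]
0 -67.5 area 51 resid [-0.   0.1] dtheta -0.1
1 4.5 area 69 resid [0.5 1.3] dtheta 1.0
2 76.5 area 65 resid [-0.3  1.1] dtheta 1.4
3 148.5 area 38 resid [-0.6  0.9] dtheta 0.8
4 none
```

View pics/side5z.png

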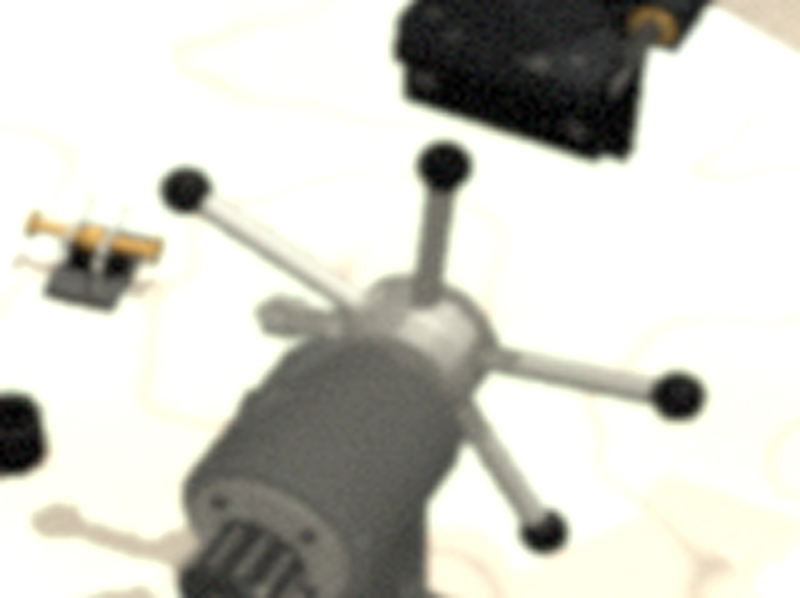

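```bash
python3 - <<'E'
from plan import *
p=None
for a in [6,8,13,18]:
    q=tcp(a); print(a,q.round(1),None if p is None else (q-p).round(1)); p=q
print(C-18*U, env.state()["eef_pos"])
E
```

```text
6 [557.4   2.7 245.2] None
8 [ 5.583e+02 -1.000e-01  2.450e+02] [ 0.9 -2.8 -0.2]
13 [560.5  -7.2 244.2] [ 2.2 -7.  -0.8]
18 [562.7 -14.1 242.7] [ 2.2 -7.  -1.5]
[554.16330814  13.12194564] [580.9938559  -72.32321766 308.91794611]
```

Emit:
drive_tool --commands '[{"dx":-6,"dy":19.1,"dz":0,"yaw":0},{"dx":-9,"dy":28.6,"dz":0,"yaw":0},{"dx":-8,"dy":25.4,"dz":0,"yaw":0},{"dx":-3.9,"dy":12.4,"dz":0,"yaw":0},{"dx":0,"dy":0,"dz":0,"yaw":0}]'

```text
t: 6.62
eef_pos: [553.6, 15.0, 309.3]
tcp_rot: [-3.14, -0.001, 1.878]
ft_force: [-0.2, -0.2, 0.9]
opening: 0.009
```

Emit:
drive_tool --commands '[{"dx":0,"dy":0,"dz":-15,"yaw":0},{"dx":0,"dy":0,"dz":-25,"yaw":0},{"dx":0,"dy":0,"dz":-15,"yaw":0},{"dx":0,"dy":0,"dz":-9,"yaw":0},{"dx":0,"dy":0,"dz":0,"yaw":0}]'

```text
t: 7.03
eef_pos: [554.1, 12.4, 244.3]
tcp_rot: [-3.138, -0.001, 1.875]
ft_force: [0.5, 0.6, 0.6]
opening: 0.007
```

Emit:
drive_tool --commands '[{"dx":1.7,"dy":-5.3,"dz":0,"yaw":0},{"dx":1.6,"dy":-5.2,"dz":0,"yaw":0},{"dx":0.9,"dy":-2.8,"dz":0,"yaw":0},{"dx":2.2,"dy":-7,"dz":-0.8,"yaw":0},{"dx":2.2,"dy":-7,"dz":-1.5,"yaw":0}]'

```text
t: 7.45
eef_pos: [563.5, -14.7, 244.9]
tcp_rot: [3.141, -0.0, 1.876]
ft_force: [-1.2, 3.3, -0.6]
opening: 0.004
```

Emit:
drive_tool --commands '[{"dx":2.1,"dy":-6.8,"dz":-2.1,"yaw":0},{"dx":2.1,"dy":-6.6,"dz":-2.7,"yaw":0},{"dx":2,"dy":-6.3,"dz":-3.3,"yaw":0},{"dx":1.9,"dy":-6,"dz":-3.9,"yaw":0},{"dx":1.8,"dy":-5.7,"dz":-4.4,"yaw":0}]'

```text
t: 7.87
eef_pos: [573.4, -46.4, 227.8]
tcp_rot: [3.141, 0.0, 1.875]
ft_force: [-0.7, 2.4, 1.4]
opening: 0.004
```

Emit:
drive_tool --commands '[{"dx":1.7,"dy":-5.3,"dz":-4.9,"yaw":0},{"dx":1.5,"dy":-4.9,"dz":-5.4,"yaw":0},{"dx":1.4,"dy":-4.4,"dz":-5.8,"yaw":0},{"dx":1.2,"dy":-3.9,"dz":-6.2,"yaw":0},{"dx":1.1,"dy":-3.4,"dz":-6.5,"yaw":0}]'

```text
t: 8.28
eef_pos: [580.3, -68.2, 198.7]
tcp_rot: [3.141, 0.001, 1.875]
ft_force: [-0.1, 0.1, 3.4]
opening: 0.008
```

Emit:
drive_tool --commands '[{"dx":0.9,"dy":-2.8,"dz":-6.8,"yaw":0},{"dx":0.6,"dy":-1.8,"dz":-5.6,"yaw":0},{"dx":0,"dy":0,"dz":0,"yaw":0},{"dx":0,"dy":0,"dz":20,"yaw":0},{"dx":0,"dy":0,"dz":35,"yaw":0}]'

```text
t: 8.7
eef_pos: [579.9, -71.7, 238.8]
tcp_rot: [-3.135, -0.004, 1.875]
ft_force: [0.1, -0.0, 0.3]
opening: 0.001
```

Emit:
drive_tool --commands '[{"dx":0,"dy":0,"dz":35,"yaw":0},{"dx":0,"dy":0,"dz":25,"yaw":0},{"dx":0,"dy":0,"dz":10,"yaw":0},{"dx":0,"dy":0,"dz":0,"yaw":0},{"dx":0,"dy":0,"dz":0,"yaw":0}]'

```text
t: 9.12
eef_pos: [581.1, -71.9, 310.7]
tcp_rot: [-3.141, -0.001, 1.876]
ft_force: [-0.5, -0.6, 0.4]
opening: 0.007
```

```bash
python3 -c "
from plan import *
look('side6'); fit('side6',-31);print(env.state()['eef_pos'])"
```

```text
[9.2, 71.2, 0.0, 150.0] [ 0.5 -0.6  0.3]
0 5.0 area 70 resid [-0.3  0.9] dtheta 0.1
1 77.0 area 60 resid [-0.4  0.4] dtheta 0.4
2 149.0 area 37 resid [-0.   1.2] dtheta 0.0
3 none
4 293.0 area 49 resid [-0.4  0.4] dtheta -1.0
[580.92303928 -71.92467226 309.97529243]
```

View pics/side6z.png

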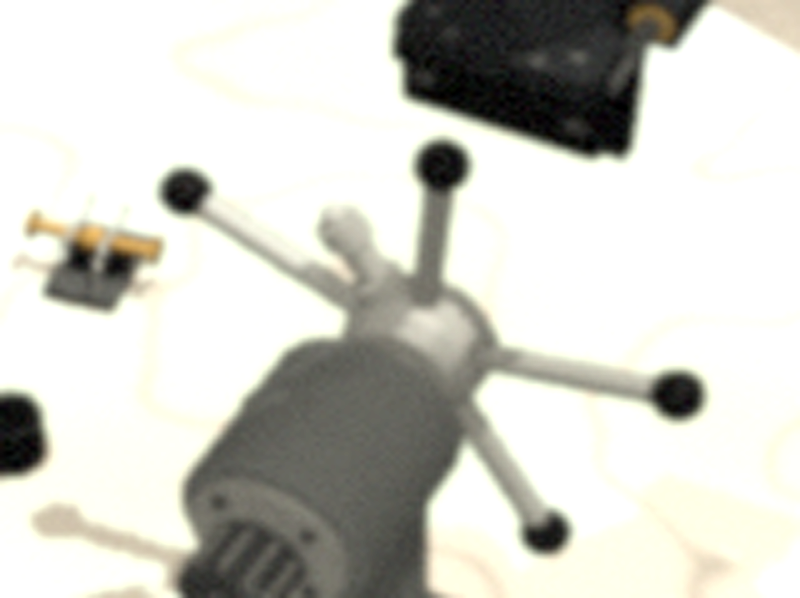

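Emit:
drive_tool --commands '[{"dx":-6,"dy":19.1,"dz":0,"yaw":0},{"dx":-9,"dy":28.6,"dz":0,"yaw":0},{"dx":-8,"dy":25.4,"dz":0,"yaw":0},{"dx":-3.4,"dy":11.4,"dz":0,"yaw":0},{"dx":0,"dy":0,"dz":0,"yaw":0}]'

```text
t: 9.58
eef_pos: [554.2, 14.2, 310.5]
tcp_rot: [-3.14, -0.001, 1.878]
ft_force: [0.0, -0.3, 0.2]
opening: 0.005
```

Emit:
drive_tool --commands '[{"dx":0,"dy":0,"dz":-15,"yaw":0},{"dx":0,"dy":0,"dz":-25,"yaw":0},{"dx":0,"dy":0,"dz":-15,"yaw":0},{"dx":0,"dy":0,"dz":-8,"yaw":0},{"dx":0,"dy":0,"dz":0,"yaw":0}]'

```text
t: 10.0
eef_pos: [554.7, 11.7, 246.6]
tcp_rot: [-3.138, -0.001, 1.875]
ft_force: [1.2, 0.1, 1.4]
opening: 0.004
```

```bash
python3 -c "
from plan import *
look('side7'); print(env.state()['eef_pos'])
fit('side7',-31)"
```

```text
[10.1, -16.4, 0.5, 88.0] [ 0.1 -0.8  0.2]
[555.15193945  11.74030228 247.97847337]
0 5.0 area 147 resid [-4.6 -0.6] dtheta -4.3
1 77.0 area 60 resid [-0.4  0.4] dtheta 0.4
2 149.0 area 37 resid [-0.   1.2] dtheta 0.0
3 none
4 293.0 area 48 resid [-0.4  0.4] dtheta -0.9
```

View pics/side7z.png

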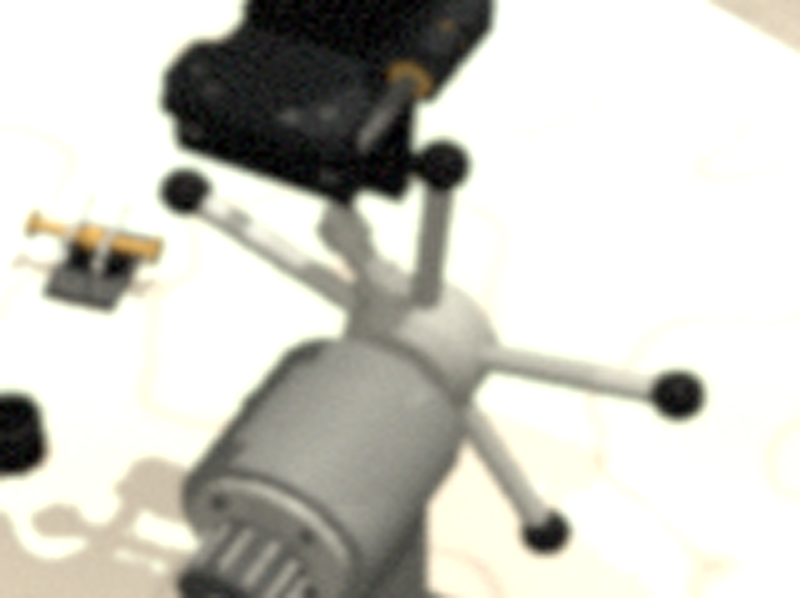

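Emit:
drive_tool --commands '[{"dx":1.3,"dy":-5,"dz":-1,"yaw":0},{"dx":1.3,"dy":-5,"dz":-1,"yaw":0},{"dx":0.9,"dy":-2.8,"dz":0,"yaw":0},{"dx":2.2,"dy":-7,"dz":-0.8,"yaw":0},{"dx":2.2,"dy":-7,"dz":-1.5,"yaw":0}]'

```text
t: 10.47
eef_pos: [563.2, -14.9, 244.9]
tcp_rot: [3.141, 0.0, 1.876]
ft_force: [0.7, 3.3, 0.7]
opening: 0.007
```

Emit:
drive_tool --commands '[{"dx":2.1,"dy":-6.8,"dz":-2.1,"yaw":0},{"dx":2.1,"dy":-6.6,"dz":-2.7,"yaw":0},{"dx":1.2,"dy":-3.8,"dz":-2,"yaw":0},{"dx":0,"dy":0,"dz":0,"yaw":0},{"dx":0,"dy":0,"dz":0,"yaw":0}]'

```text
t: 10.88
eef_pos: [568.3, -32.2, 237.3]
tcp_rot: [-3.141, 0.0, 1.875]
ft_force: [0.4, 0.3, -0.1]
opening: 0.002
```

```bash
python3 -c "
from plan import *
look('side8'); print(env.state()['eef_pos'],tcp(31),tcp(36),tcp(35))
fit('side8',-4)"
```

```text
[10.9, 29.2, -0.0, 77.5] [ 0.  -0.1 -0.4]
[568.29763153 -31.93405401 237.47958315] [568.14530702 -31.36792538 235.94944901] [570.08584106 -37.5425868  232.29315604] [569.7055063  -36.33238473 233.06938238]
0 32.0 area 71 resid [-0.8  0.7] dtheta -0.1
1 104.0 area 56 resid [-0.2  0.4] dtheta 0.8
2 176.0 area 50 resid [-2.5  3.5] dtheta 1.3
3 248.0 area 31 resid [-1.   0.7] dtheta -0.2
4 320.0 area 64 resid [0.1 0.5] dtheta -0.1
```

View pics/side8z.png

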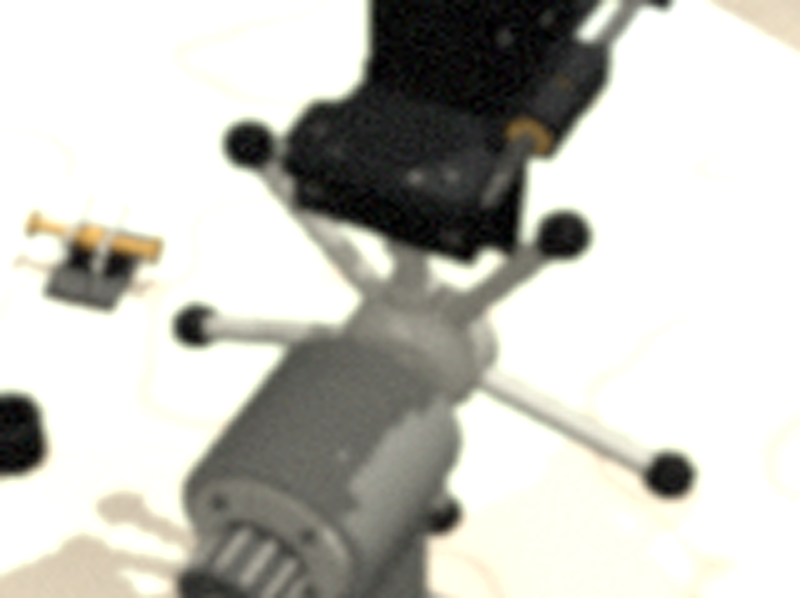

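Emit:
drive_tool --commands '[{"dx":0.4,"dy":-1.2,"dz":-0.7,"yaw":0},{"dx":0.4,"dy":-1.2,"dz":-0.7,"yaw":0},{"dx":0.4,"dy":-1.2,"dz":-0.7,"yaw":0},{"dx":0,"dy":0,"dz":0,"yaw":0},{"dx":0,"dy":0,"dz":0,"yaw":0}]'

```text
t: 11.35
eef_pos: [569.5, -35.1, 235.5]
tcp_rot: [-3.142, -0.0, 1.876]
ft_force: [-1.4, 0.9, 1.7]
opening: 0.005
```

```bash
python3 -c "
from plan import *
look('side9'); print(env.state()['eef_pos'],env.state()['tcp_rot'])
fit('side9',-1)"
```

```text
[11.4, 32.7, 0.2, 75.6] [-1.8  1.   1.3]
[569.50886517 -35.15280176 235.55845503] [-3.14155468e+00 -7.26876831e-05  1.87551792e+00]
0 35.0 area 70 resid [-1.5 -0.3] dtheta -1.3
1 107.0 area 51 resid [-0.  -0.2] dtheta -0.3
2 179.0 area 43 resid [-0.5  4. ] dtheta -1.2
3 251.0 area 31 resid [-0.7  1.3] dtheta -1.2
4 323.0 area 60 resid [-0.9  0.8] dtheta -1.5
```

Emit:
drive_tool --commands '[{"dx":0,"dy":0,"dz":15,"yaw":0},{"dx":0,"dy":0,"dz":35,"yaw":0},{"dx":0,"dy":0,"dz":25,"yaw":0},{"dx":-5,"dy":20,"dz":0,"yaw":0},{"dx":-10,"dy":35,"dz":0,"yaw":0}]'

```text
t: 11.82
eef_pos: [555.7, 18.1, 311.8]
tcp_rot: [3.139, 0.002, 1.872]
ft_force: [0.7, 0.3, -0.9]
opening: 0.002
```

Emit:
drive_tool --commands '[{"dx":-10,"dy":38,"dz":0,"yaw":0},{"dx":-10,"dy":38,"dz":0,"yaw":0},{"dx":-10,"dy":38,"dz":0,"yaw":0},{"dx":-10,"dy":38,"dz":0,"yaw":0},{"dx":-10,"dy":38,"dz":0,"yaw":0}]'

```text
t: 12.23
eef_pos: [504.0, 211.3, 310.7]
tcp_rot: [3.141, 0.0, 1.875]
ft_force: [1.3, 0.7, -0.1]
opening: 0.005
```

Emit:
drive_tool --commands '[{"dx":-10,"dy":38,"dz":0,"yaw":0},{"dx":-10,"dy":38,"dz":0,"yaw":0},{"dx":-10,"dy":38,"dz":0,"yaw":0},{"dx":0,"dy":0,"dz":0,"yaw":0},{"dx":0,"dy":0,"dz":0,"yaw":0}]'

```text
t: 12.65
eef_pos: [474.0, 325.3, 310.3]
tcp_rot: [3.141, 0.0, 1.879]
ft_force: [0.2, -0.5, 0.2]
opening: 0.005
```

```bash
cat > joint.py <<'E'
from plan import *
import sys
def knobs(f,cam,P,th):
    im=cv2.cvtColor(cv2.imread(f"pics/{f}.png"),cv2.COLOR_BGR2GRAY).astype(float)
    a=np.deg2rad(th)+np.deg2rad(36+72*np.arange(5)); K=proj(wp(P,a,112.),cam); out={}
    bg=np.median(im)
    for k in range(5):
        x,y=K[k].round().astype(int); w=im[y-9:y+10,x-9:x+10]
        m=(w<np.percentile(w,2)+18).astype(np.uint8); n,l,st,ce=cv2.connectedComponentsWithStats(m)
        if n<2: continue
        d=[np.linalg.norm(c-[9,9])+ (99 if s[4]<12 else 0) for c,s in zip(ce[1:],st[1:])]; j=1+int(np.argmin(d))
        if d[j-1]<4: out[k]=(ce[j]+[x-9,y-9],st[j,4],st[j,2],st[j,3])
    return out
E
python3 - <<'E'
from joint import *
im=snap("side","side10");t=snap("top","top10"); print(env.state()["eef_pos"],env.state()["t"])
z=t[200:330,265:425,::-1]; cv2.imwrite("pics/top10z.png",cv2.convertScaleAbs(cv2.resize(z,None,fx=5,fy=4.6,interpolation=cv2.INTER_CUBIC),alpha=1.8))
z=im[180:310,225:385,::-1]; cv2.imwrite("pics/side10z.png",cv2.convertScaleAbs(cv2.resize(z,None,fx=5,fy=4.6,interpolation=cv2.INTER_CUBIC),alpha=1.8))
for cam,f in(("side","side10"),("top","top10")):
    for q in("oiler_tip","hub_centre"):
        print(cam,q,[(d["pixel"],round(d["conf"],2)) for d in env.place_of(q,cam)][:2])
    print(cam,knobs(f,cam,(*C,yaw),-2))
    print("tip pred",proj(wp((*C,yaw),np.deg2rad(-2.),76.),cam),proj(wp((*C,yaw),0.,76.),cam))
E
```

```text
[474.73910135 323.3209552  310.44859267] 12.75
side oiler_tip [([306.0, 229.7], 0.53)]
side hub_centre [([305.8, 251.5], 0.65), ([387.6, 400.3], 0.49)]
side {0: (array([338.24561404, 232.52631579]), np.int32(57), np.int32(9), np.int32(8)), 1: (array([357.90909091, 284.        ]), np.int32(44), np.int32(8), np.int32(7)), 3: (array([262.03703704, 249.44444444]), np.int32(27), np.int32(5), np.int32(7)), 4: (array([275.58, 210.88]), np.int32(50), np.int32(8), np.int32(8))}
tip pred [[307.28385636 226.47302902]] [[308.54486098 226.92593068]]
top oiler_tip [([345.6, 256.0], 0.54)]
top hub_centre [([348.3, 262.2], 0.71), ([263.3, 307.1], 0.58)]
top {0: (array([384.11538462, 245.55769231]), np.int32(104), np.int32(13), np.int32(12)), 1: (array([400.55172414, 248.70689655]), np.int32(58), np.int32(8), np.int32(9)), 3: (array([293.5       , 280.05357143]), np.int32(56), np.int32(9), np.int32(9)), 4: (array([308.47572816, 267.95145631]), np.int32(103), np.int32(12), np.int32(11))}
tip pred [[347.08860612 258.29112635]] [[348.59451818 257.85243122]]
```

View pics/top10z.png

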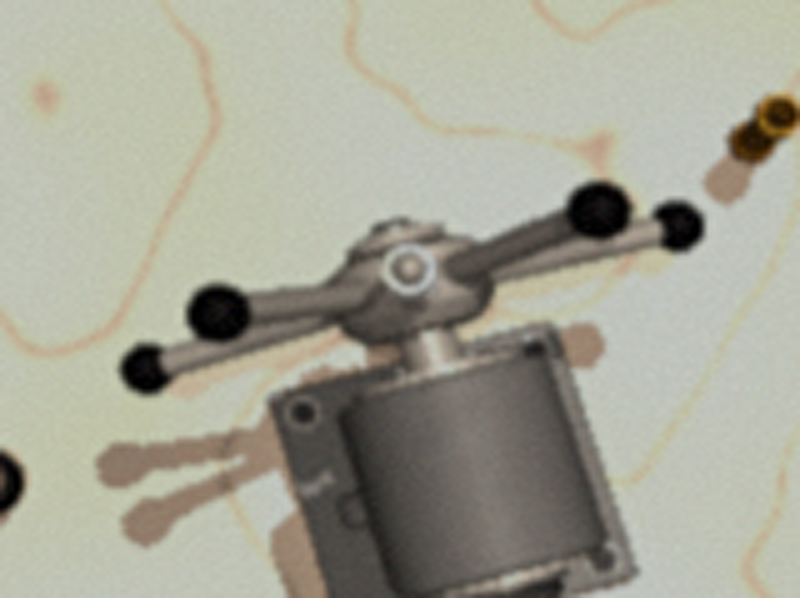

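View pics/side10z.png

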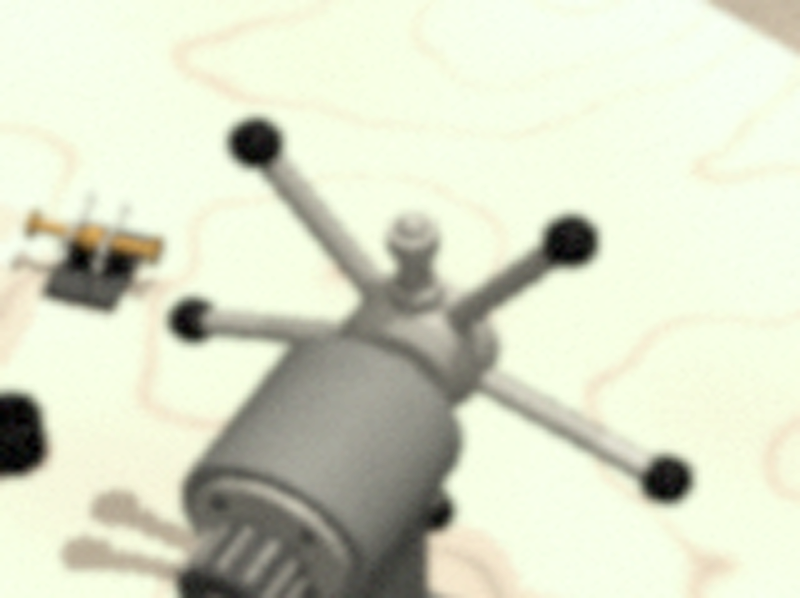

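```bash
cat > jf.py <<'E'
from joint import *
def run(obs,verbose=True):
    # obs: list of (file,cam,pose idx), guesses
    files,g=obs; P0=(*C,yaw); M=[]
    for f,cam,i in files:
        for k,(c,ar,w,h) in knobs(f,cam,P0,g[i]).items(): M.append((cam,i,k,c))
    def res(v,bias=True):
        e=[]
        for cam,i,k,c in M:
            b=v[3:5] if cam=="side" else v[5:7]
            p=proj(wp(v[:3],np.deg2rad(v[7+i]+36+72*k),112.),cam)[0]
            e.append((p+b-c))
        return np.concatenate(e+[v[3:7]/1.5])
    r=least_squares(res,[*P0,0,0,0,0,*g],loss="soft_l1")
    J=np.linalg.pinv(r.jac.T@r.jac)
    print("geom",r.x[:3].round(3),"bias",r.x[3:7].round(2),"theta",r.x[7:].round(2),"sd",(np.sqrt(np.diag(J))[7:]*0.5).round(2))
    rr=res(r.x)[:-4].reshape(-1,2)
    for (cam,i,k,c),q in zip(M,rr): print(cam,i,k,q.round(1),end="; ")
    print()
E
python3 - <<'E'
from jf import *
run(([("side0","side",0),("top0","top",0),("side5","side",1),("side6","side",2),("side10","side",3),("top10","top",3)],[-166.5,-102.7,-31,-2.]))
run(([("side10","side",0),("top10","top",0)],[-2.]))
run(([("side10","side",0)],[-2.]))
run(([("top10","top",0)],[-2.]))
E
```

```text
geom [ 5.59659e+02 -3.89500e+00  3.03000e-01] bias [-0.19  0.82  0.01 -0.35] theta [-166.98 -103.06  -31.59   -2.46] sd [0.25 0.32 0.34 0.27]
side 0 0 [1.5 0.2]; side 0 1 [0.2 0.4]; side 0 2 [ 0.  -0.2]; side 0 3 [0.3 0.1]; side 0 4 [ 0.  -0.5]; top 0 1 [-1.6 -0.7]; top 0 2 [0.4 0.2]; top 0 3 [0.1 0.4]; top 0 4 [-1.1 -0.8]; side 1 0 [-0.   0.7]; side 1 1 [-0.4 -0.1]; side 1 2 [0.1 0. ]; side 1 3 [ 0.2 -0.4]; side 1 4 [-2.  -0.4]; side 2 0 [-0.5 -0.3]; side 2 1 [ 0. -0.]; side 2 2 [ 0.1 -0.2]; side 2 3 [-2.1 -0.8]; side 2 4 [-0.1  0.6]; side 3 0 [ 0.3 -0.2]; side 3 1 [0.  0.2]; side 3 3 [1.2 0.2]; side 3 4 [-0.   0.2]; top 3 0 [0.6 0.2]; top 3 1 [-0.2  0.4]; top 3 3 [1. 0.]; top 3 4 [0.1 0.1]; 
geom [ 5.59389e+02 -3.38800e+00  3.06000e-01] bias [-0.29  0.67 -0.14 -0.61] theta [-2.18] sd [0.3]
side 0 0 [ 0.2 -0.3]; side 0 1 [-0.4  0. ]; side 0 3 [ 0.7 -0.1]; side 0 4 [-0.3  0. ]; top 0 0 [ 0.4 -0. ]; top 0 1 [-0.8  0.2]; top 0 3 [0.5 0.1]; top 0 4 [-0.1  0.1]; 
geom [ 5.57439e+02 -4.27000e+00  3.12000e-01] bias [-0.   -0.04  0.    0.  ] theta [-1.9] sd [0.42]
side 0 0 [ 0.4 -0.1]; side 0 1 [-0.4  0. ]; side 0 3 [ 0.3 -0. ]; side 0 4 [-0.3  0.2]; 
geom [ 5.605e+02 -3.294e+00  3.040e-01] bias [-0.   -0.   -0.02 -0.06] theta [-2.43] sd [0.46]
top 0 0 [ 0.2 -0.1]; top 0 1 [-0.6  0.2]; top 0 3 [ 0.7 -0.1]; top 0 4 [-0.3 -0. ];
```

Emit:
drive_tool --commands '[{"dx":9,"dy":-34,"dz":0,"yaw":0},{"dx":9,"dy":-34,"dz":0,"yaw":0},{"dx":9,"dy":-34,"dz":0,"yaw":0},{"dx":9,"dy":-34,"dz":0,"yaw":0},{"dx":9,"dy":-34,"dz":0,"yaw":0}]'

```text
t: 13.37
eef_pos: [519.8, 151.4, 310.8]
tcp_rot: [3.141, 0.0, 1.874]
ft_force: [0.6, 1.0, -0.1]
opening: 0.002
```

Emit:
drive_tool --commands '[{"dx":9,"dy":-34,"dz":0,"yaw":0},{"dx":9,"dy":-34,"dz":0,"yaw":0},{"dx":9,"dy":-34,"dz":0,"yaw":0},{"dx":9,"dy":-34,"dz":0,"yaw":0},{"dx":8.5,"dy":-33.2,"dz":0,"yaw":0}]'

```text
t: 13.78
eef_pos: [564.2, -18.2, 310.8]
tcp_rot: [3.141, 0.0, 1.874]
ft_force: [1.1, -0.4, -0.4]
opening: 0.005
```

Emit:
drive_tool --commands '[{"dx":4,"dy":-15,"dz":0,"yaw":0},{"dx":0,"dy":0,"dz":0,"yaw":0},{"dx":0,"dy":0,"dz":-15,"yaw":0},{"dx":0,"dy":0,"dz":-20,"yaw":0},{"dx":0,"dy":0,"dz":-15,"yaw":0}]'

```text
t: 14.2
eef_pos: [567.5, -30.5, 259.7]
tcp_rot: [3.142, -0.0, 1.874]
ft_force: [1.0, 0.0, 0.3]
opening: 0.006
```

Emit:
drive_tool --commands '[{"dx":0,"dy":0,"dz":-12,"yaw":0},{"dx":0,"dy":0,"dz":-6,"yaw":0},{"dx":0,"dy":0,"dz":-3.6,"yaw":0},{"dx":0,"dy":0,"dz":0,"yaw":0},{"dx":0,"dy":0,"dz":0,"yaw":0}]'

```text
t: 14.62
eef_pos: [568.3, -30.4, 239.6]
tcp_rot: [3.141, 0.0, 1.875]
ft_force: [-0.9, -0.1, -0.1]
opening: 0.007
```

```bash
python3 -c "
from plan import *
print(env.state()['eef_pos'],uvs()); look('side11')"
```

```text
[568.29929586 -30.36351321 239.58575512] (14.6167, np.float64(27.72319473299421), np.float64(0.4480439455310954), np.float64(79.58575511616371))
[14.7, 27.8, 0.5, 79.7] [ 0.6  0.1 -0.9]
```

View pics/side11z.png

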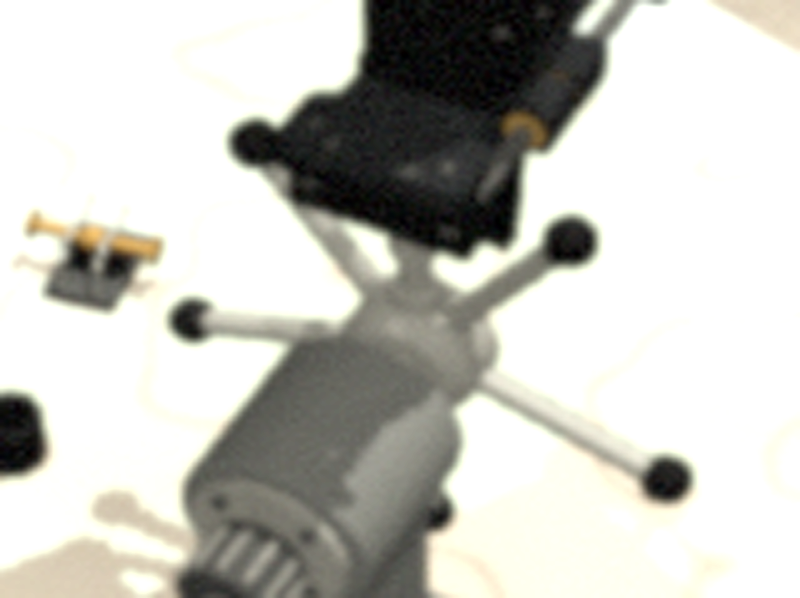

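Emit:
drive_tool --commands '[{"dx":0.6,"dy":-1.9,"dz":-1.4,"yaw":0},{"dx":0.6,"dy":-1.9,"dz":-1.4,"yaw":0},{"dx":0.4,"dy":-1.2,"dz":-0.9,"yaw":0},{"dx":0.4,"dy":-1.2,"dz":-0.9,"yaw":0},{"dx":0.4,"dy":-1.2,"dz":-0.9,"yaw":0}]'

```text
t: 15.08
eef_pos: [570.7, -37.9, 233.7]
tcp_rot: [3.141, 0.0, 1.875]
ft_force: [-0.5, 2.8, 3.7]
opening: 0.006
```

Emit:
drive_tool --commands '[{"dx":0,"dy":0,"dz":0,"yaw":0},{"dx":0,"dy":0,"dz":0,"yaw":0},{"dx":0,"dy":0,"dz":0,"yaw":0}]'

```text
t: 15.33
eef_pos: [570.5, -37.9, 233.5]
tcp_rot: [3.141, 0.0, 1.875]
ft_force: [-0.3, 1.4, 2.3]
opening: 0.0
```

```bash
python3 -c "
from plan import *
print(env.state()['eef_pos'],uvs()); look('side12');fit('side10',-2);fit('side12',-2)"
```

```text
[570.5320191  -37.88280204 233.48494216] (15.3333, np.float64(35.56598019446003), np.float64(0.32365045820037786), np.float64(73.48494216139468))
[15.4, 35.5, 0.3, 73.5] [0.7 0.5 0.8]
0 34.0 area 74 resid [-0.8  0.4] dtheta -0.3
1 106.0 area 59 resid [-0.2  0.4] dtheta 0.7
2 178.0 area 79 resid [-2.4  4.3] dtheta 0.8
3 250.0 area 37 resid [-0.8  0.6] dtheta -0.2
4 322.0 area 65 resid [-0.2  0.7] dtheta -0.5
0 34.0 area 68 resid [0.8 2.1] dtheta 1.9
1 106.0 area 52 resid [-0.9  1.6] dtheta 3.1
2 178.0 area 31 resid [-2.3  3.8] dtheta 0.8
3 250.0 area 32 resid [-1.7 -0.9] dtheta 2.0
4 322.0 area 62 resid [1.3 0.3] dtheta 1.7
```

Emit:
drive_tool --commands '[{"dx":-0.3,"dy":1,"dz":15,"yaw":0},{"dx":0,"dy":0,"dz":35,"yaw":0},{"dx":0,"dy":0,"dz":25,"yaw":0},{"dx":-5,"dy":20,"dz":0,"yaw":0},{"dx":-10,"dy":35,"dz":0,"yaw":0}]'

```text
t: 15.8
eef_pos: [556.1, 16.6, 309.5]
tcp_rot: [3.139, 0.002, 1.872]
ft_force: [0.1, -0.1, -0.6]
opening: 0.006
```

Emit:
drive_tool --commands '[{"dx":-10,"dy":38,"dz":0,"yaw":0},{"dx":-10,"dy":38,"dz":0,"yaw":0},{"dx":-10,"dy":38,"dz":0,"yaw":0},{"dx":-10,"dy":38,"dz":0,"yaw":0},{"dx":-10,"dy":38,"dz":0,"yaw":0}]'

```text
t: 16.22
eef_pos: [504.3, 209.8, 308.4]
tcp_rot: [-3.141, 0.0, 1.875]
ft_force: [0.1, -0.5, -0.0]
opening: 0.002
```

Emit:
drive_tool --commands '[{"dx":-10,"dy":38,"dz":0,"yaw":0},{"dx":-10,"dy":38,"dz":0,"yaw":0},{"dx":-10,"dy":38,"dz":0,"yaw":0},{"dx":0,"dy":0,"dz":0,"yaw":0},{"dx":0,"dy":0,"dz":0,"yaw":0}]'

```text
t: 16.63
eef_pos: [474.3, 323.7, 308.0]
tcp_rot: [-3.141, 0.0, 1.879]
ft_force: [1.0, -0.3, -0.0]
opening: 0.004
```

```bash
python3 - <<'E'
from jf import *
snap("side","side13");t=snap("top","top13")
for cam in("side","top"):
    for q in("oiler_tip","bushing","receiver","clip","gauge"):
        print(cam,q,[(d["pixel"],round(d["conf"],2)) for d in env.place_of(q,cam)][:2])
    print(proj(wp((*C,yaw),0.,76.),cam))
run(([("side0","side",0),("top0","top",0),("side5","side",1),("side6","side",2),("side10","side",3),("top10","top",3),("side13","side",4),("top13","top",4)],[-166.5,-102.7,-31,-2.,0.]))
run(([("side13","side",0),("top13","top",0)],[0.]))
print(env.state()["t"])
E
```

```text
side oiler_tip [([309.9, 229.7], 0.76)]
side bushing [([229.8, 277.6], 0.65)]
side receiver [([394.8, 317.6], 0.51), ([386.3, 404.0], 0.51)]
side clip [([245.2, 239.3], 0.91)]
side gauge [([387.5, 404.3], 0.78), ([306.5, 255.5], 0.2)]
[[308.54486098 226.92593068]]
top oiler_tip [([346.1, 264.8], 0.48), ([348.1, 257.1], 0.47)]
top bushing [([347.2, 257.6], 0.63), ([265.3, 306.7], 0.57)]
top receiver [([413.3, 230.8], 0.56)]
top clip [([236.8, 255.3], 0.71)]
top gauge [([469.8, 300.1], 0.59)]
[[348.59451818 257.85243122]]
geom [ 5.59662e+02 -3.74300e+00  3.04000e-01] bias [-0.21  0.82 -0.16 -0.4 ] theta [-166.9  -103.    -31.54   -2.35    0.18] sd [0.25 0.32 0.34 0.27 0.27]
side 0 0 [1.4 0.2]; side 0 1 [0.2 0.3]; side 0 2 [ 0.  -0.2]; side 0 3 [0.2 0. ]; side 0 4 [-0.1 -0.6]; top 0 1 [-1.8 -0.7]; top 0 2 [0.2 0.1]; top 0 3 [-0.2  0.3]; top 0 4 [-1.5 -0.8]; side 1 0 [-0.1  0.7]; side 1 1 [-0.4 -0.1]; side 1 2 [ 0. -0.]; side 1 3 [ 0.1 -0.5]; side 1 4 [-2.2 -0.4]; side 2 0 [-0.6 -0.3]; side 2 1 [ 0.  -0.1]; side 2 2 [ 0.  -0.3]; side 2 3 [-2.2 -0.8]; side 2 4 [-0.2  0.6]; side 3 0 [ 0.3 -0.2]; side 3 1 [-0.1  0.2]; side 3 3 [1.1 0.2]; side 3 4 [-0.   0.2]; top 3 0 [0.4 0.1]; top 3 1 [-0.5  0.3]; top 3 3 [0.7 0. ]; top 3 4 [-0.1  0.1]; side 4 0 [0.3 0.3]; side 4 1 [-0.   0.2]; side 4 3 [ 0.9 -0. ]; side 4 4 [-0.1  0.1]; top 4 0 [0.5 0.1]; top 4 1 [-0.7  0.4]; top 4 2 [ 3.  -0.3]; top 4 3 [0.4 0.1]; top 4 4 [0.  0.1]; 
geom [ 5.59569e+02 -3.11500e+00  3.09000e-01] bias [-0.25  0.7  -0.29 -0.5 ] theta [0.48] sd [0.3]
side 0 0 [0.3 0.2]; side 0 1 [-0.4 -0.1]; side 0 3 [ 0.4 -0.3]; side 0 4 [-0.2 -0.1]; top 0 0 [ 0.2 -0.2]; top 0 1 [-1.4  0.2]; top 0 2 [ 2.3 -0.3]; top 0 3 [-0.1  0.3]; top 0 4 [-0.1  0.2]; 
17.2333
```

View pics/top13.png

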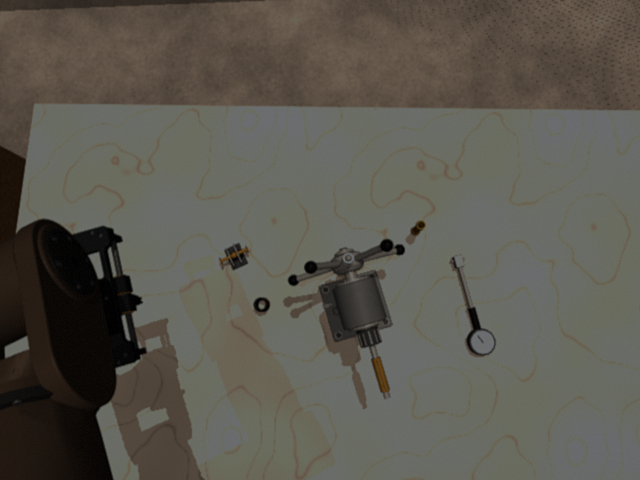

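View pics/side13.png

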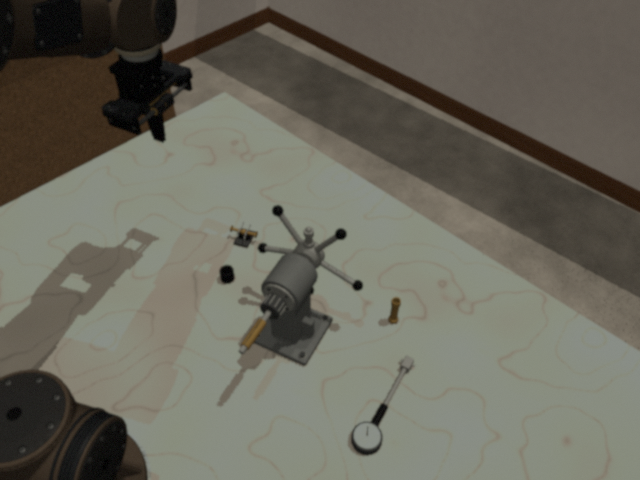

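Both views show the nipple upright: its tip is at about (309,229) in side and (348,257) in top. The fit gives 0.2 ± 0.5 degrees. The loose parts are at their original pixels, and the arm is clear of the head.

```bash
python3 -c "
from h import *
print(env.state()['qvel']); print(env.job_done())"
```

```text
[ 0.00311177  0.00114743  0.00092974  0.00106067 -0.0002429  -0.00076757]
the job is handed in; nothing more can be done
None
```

I turned the star wheel about 167° clockwise with closed fingertips, and the oil nipple now points straight up. The job is handed in, finished at about 17 s of the 64 s allowed.

- **Pushing:** I pushed on three spokes one after another. On the third I stopped about 2° short, withdrew to measure, then pushed that last bit. Contact forces read at most about 5 N, and the arm then moved well clear of the head.
- **Final angle:** a fit of the knob positions across all the pictures puts the nipple at about 0.2° past upright. A fit on the last two pictures alone says 0.5°. Each is good to roughly 0.3 to 0.5°.
- **Things around the head:** the bushing, receiver, gauge and clip look to be where they were in the first pictures.
- **Checks that disagreed:** one knob in the last top picture was 2 to 3 pixels off in the fit; I treated it as an outlier. The networks also gave a few false hits in the last pictures, such as "bushing" on the nipple, which I checked against the pictures and set aside.

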